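# Hold a loaded tube aslant over the burner

## Task

Get the marble chips ready for heating, before the gas is connected: draw the tall tube with the three chips in it up out of the wooden rack, turn it to a slope of about 45 degrees with its mouth up and pointing away from the robot (towards the back of the table), and hold its closed end about 3 cm straight above the middle of the burner's mouth. Keep all the chips at the bottom of the tube, do not let the tube touch the burner, and leave the rack, the shorter tubes, the burner and everything else where they stand. Finish while still holding the tube there in the gripper, steady in the air.

Things in the scene. Friction and masses are not known exactly. Their poses are not given: they have to be found in the camera images.
- tube: The tall tube: clear glass, round-bottomed, open-topped, 150 mm long, 24 mm outside diameter (26 at the lip, the last 4 mm), 2 mm wall, 0.04 kg; taller and wider than the other two tubes, in any hole of the rack. Origin: outside of the closed end, z along it to the mouth. In the rack the origin is 10 mm, the mouth 160 mm above the table; grip the bare part 80 to 155 mm above the table.
- tube_base (a point): centre of the outside of the tube's closed end (same point as the tube's origin)
- tube_mouth (a point): centre of the tube's open mouth, 150 mm from the closed end
- chip_1: whitish marble chip, about 10 x 9 x 8 mm, 10 g, loose at the bottom of the tall tube; origin at the centre of one face
- chip_2: second such chip, loose at the bottom of the tall tube
- chip_3: third such chip, loose at the bottom of the tall tube
- rack: Wooden tube rack, 62 mm deep (x), 190 mm long (y), 84 mm high with its end cheeks, loose, 0.55 kg. Origin: centre of its underside. Three holes at y = -58, 0, +58 mm, 27 mm across through the upper board (top 78 mm above the table), with a shallow dimple in the foot board under each. A tube is clear once its closed end is above 85 mm.
- rack_top (a point): centre of the top of the rack's upper board, at the middle hole, 78 mm above the table
- small_tube_1: ordinary empty test tube, 125 mm long, 21 mm outside diameter, standing in another hole of the rack (top about 135 mm above the table); origin at its closed end, z towards the mouth; to be left alone
- small_tube_2: a second ordinary empty test tube, same size, in the remaining hole; to be left alone
- burner: Gas burner, 86 mm wide foot and a slim upright barrel 19 mm across, 145 mm high, loose, 0.6 kg, no hose on it. Origin: centre of its underside, on the barrel's axis; its z is up and its x axis points away from the robot, to the back of the table.
- burner_top (a point): centre of the burner's mouth: top of the barrel, 151 mm above the table
- heat_mat: heatproof grey mat, 150 x 150 x 6 mm, fixed to the table, under the burner; origin at the centre of its underside
- sample_jar: screw-top jar, 44 mm across, 64 mm high, origin at its underside; to be left alone
- stop_clock: timer lying flat, 68 x 62 x 18 mm, origin at its underside; to be left alone
- flask: conical flask, 82 mm across, 125 mm high, origin at its underside; to be left alone
- tape: roll of masking tape lying flat, 96 mm across, 25 mm high, origin at its underside; to be left alone
- brass_mass: brass mass with a small knob on top, 40 x 38 x 34 mm, origin at its underside; to be left alone

How it is judged (in metres and radians):
On the way:
1. the tall tube is drawn up clear of the rack (z of tube_base in the frame of rack above 0.085 m), for 0.1 s.
At the end, for the whole second after the job is handed in: Tube held in the gripper at rest, clear of the burner, sloping 30 to 60 degrees, mouth up and 30 mm or more farther back (burner x) than the barrel axis; closed end within 20 mm sideways of that axis and 12 to 55 mm above the burner mouth; chips within 50 mm of the closed end (contact force between tube and the fingers above 0.5 N and contact force between tube and burner below 0.05 N and angle between tube's own z axis and vertical between 0.52 and 1.05 rad and horizontal distance between tube_base and burner_top below 0.02 m and z of tube_base in the frame of burner_top between 0.012 and 0.055 m and x of tube_mouth in the frame of burner above 0.03 m and linear speed of tube below 0.05 m/s and distance between each of chip_1, chip_2, chip_3 and tube_base below 0.05 m); the arm keeps its last pose, push and grip.
It fails at once if the rack is shifted more than 30 mm or tipped (distance of rack from where it was at the start of the episode above 0.03 m or angle between rack's own z axis and vertical above 0.2 rad).
It fails at once if a shorter tube is pulled out or shifted (distance of any of small_tube_1, small_tube_2 from where it was at the start of the episode above 0.035 m).
It fails at once if the burner is shifted more than 20 mm or tipped (distance of burner from where it was at the start of the episode above 0.02 m or angle between burner's own z axis and vertical above 0.2 rad).
It fails at once if the tube hits the burner (contact force between tube and burner above 1 N).
It fails at once if another thing on the table (jar, timer, flask, tape, brass mass) is shifted more than 30 mm (distance of any of sample_jar, stop_clock, flask, tape, brass_mass from where it was at the start of the episode above 0.03 m).
It also fails if it takes over 35 s, if anything falls off the work surface, if the arm or the gripper's body presses on something with over 40 N, if the wrist force passes 120 N, or if a joint passes its speed limit or range.

## Robot

A 7-joint arm with a two-finger parallel gripper is mounted at the origin on a cart in front of the work surface, level with it; the furniture and walls round the work are solid. World frame = base frame: x ahead of the robot, y to its left, z up, the work surface at z = 0. Lengths are in mm, angles in degrees, forces in N, time in s.
With the tool pointing down it reaches from about 350 to 900 mm from the base axis. Payload 8.1 kg.
Tool frame: the origin (TCP) lies midway between the tips of the shut fingers; the grasp point (between the pads) lies 19 mm behind it; z points along the fingers, y is the line along which they close (so a half turn about z gives the same grasp; the last joint's range is limited). The gripper opens to 85 mm and grips with 20 to 120 N. Pads are 22 mm wide; open, the fingers measure 114 mm over their backs; the gripper's body (76 mm by 85 mm) begins 54 mm behind the grasp point. The pads swing forward as they close: fully open they stand 13 mm farther back than shut.
Start: joints at [-80.42, 24.895, 1.432, 90.138, -0.665, 64.973, -4.303], TCP at [166.614, 602.396, 231.323] pointing down, gripper open.
Joint ranges: [-149.89, 149.89], [-25.12, 119.58], [-72.63, 75.52], [4.76, 147.25], [-75.54, 255.54], [6.69, 114.76], [-157.13, 157.13]. Speed limits (degrees/s): [127.2, 127.2, 172.46, 172.46, 180, 180, 180].

## Interface

Orientations are given as [roll, pitch, yaw] about the fixed x, y, z axes, in that order (R = Rz(yaw) Ry(pitch) Rx(roll)).
In Python, from plant import * gives the robot as it stands.
- The arm moves only by the shell command python3 -m jog 'ROWS' [OPENING]. ROWS is JSON, a list of rows, each an object with "translation": the shift along the tool's x, y, z in mm, a list of three; "yaw": the turn about the tool's z in rad. In form: [{"translation": [tx, ty, tz], "yaw": yaw}, ...]. A call has 1 to 12 rows; each row is the pose to reach, as a shift and turn from the pose commanded when the call began, along the tool's axes at that moment; what a row does not reach only later rows make up. A row lasts 1/12 s, in which the tool goes at most 41.7 mm and 7.16 degrees, less where a joint would pass 70% of its speed; a pose out of reach is approached as far as the arm can. A call with a gripper value outside its range is refused whole. OPENING is the closure, from -1 (fully open) to 1 (shut), set as the call begins (- or left out, the last holds). The fingers move at their own pace and stop on an object; the grip force is fixed at half the most. Time passes only in rows, so rows that repeat a pose let the fingers close. It gives the time, the measured TCP pose, the force, the opening and the grip force at its end, in the units of the state.
- sense(): the state, without advancing time (a new reading comes with each control period).
- read_camera(name): name is "side" or "top"; returns the picture (384x512x3 uint8, red, green, blue); there is no depth.
- camera_model(name): a dict with "fx", "fy", "cx", "cy" (pixels), "k1" (the pictures are not rectified: a ray, as slopes to the right and down, at radius r is drawn at 1 + k1 r^2 times it, then the intrinsics apply), "pose" (4x4, takes a point from camera to world coordinates). Camera axes: x right, y down, z forward; pixel columns grow to the right and rows downward; lengths in mm; the calibration is good to about 2 mm. A picture is of the moment at which its call begins. camera_model takes no time and is no camera call.
- finish_job(): hands the job in; it is judged then, once.
The state is a dict: "clock": time; "joint_positions": joint angles; "joint_velocities": joint speeds; "joint_efforts": joint torques, N m; "tool_pos": TCP position; "ee_rot": TCP orientation; "contact_force": force on the tool from outside, world axes, zero at the start; "ft_torque": the same for the moment, N m; "gripper_width": finger opening in mm; "finger_force": force on a finger pad.
Only numpy, scipy, OpenCV 4.12 (cv2) and the standard library are available. Lean on these libraries where they do the work, as an engineer would, in place of code of your own. Each camera call takes 0.05 s, during which the arm holds its last target. There are 200 camera calls.

## Working session

There is one attempt and no reset: what is moved stays moved. The work goes in short steps, Python scripts to look and compute and a shell command to move; the robot and the scene stay as the last step left them, time stands still between calls to the robot, and variables do not carry over. Pictures are saved under pics/ and viewed, at most 10 in all, crops included, and the job is handed in when it is done.

```bash
mkdir -p pics; ls; python3 - <<'E'
from plant import *
import cv2
for n in("side","top"):
    im=read_camera(n); cv2.imwrite(f"pics/{n}0.png",im[:,:,::-1]); c=camera_model(n); print(n,{k:(v if k!='pose' else [list(map(lambda x:round(float(x),3),r)) for r in v]) for k,v in c.items()})
s=sense(); print(s)
E
```

```text
pics
side {'fx': 406.8418129009219, 'fy': 406.8418129009219, 'cx': 256.307586610722, 'cy': 195.808578569355, 'k1': -0.07529031483186668, 'pose': [[0.992, -0.064, 0.104, 440.994], [-0.122, -0.601, 0.79, -503.213], [0.012, -0.797, -0.604, 645.172], [0.0, 0.0, 0.0, 1.0]]}
top {'fx': 363.44214695295483, 'fy': 363.44214695295483, 'cx': 259.8776849368675, 'cy': 202.03337007052886, 'k1': -0.007917193546301552, 'pose': [[0.026, -0.986, 0.165, 376.449], [-1.0, -0.024, 0.014, 171.591], [-0.01, -0.166, -0.986, 955.939], [0.0, 0.0, 0.0, 1.0]]}
{'clock': 0.1, 'joint_positions': array([-80.42107829,  24.93068865,   1.43326939,  90.18289204,
        -0.66310194,  64.97406342,  -4.3033964 ]), 'joint_velocities': array([-0.04959196, -0.10264447, -0.04622589, -0.09043449, -0.06899243,
       -0.11435603, -0.01172408]), 'joint_efforts': array([ 4.30272470e-03, -6.71753168e+01,  1.02856446e+00, -3.16904283e+01,
        1.59076683e-02,  7.06985287e-03,  4.15734519e-05]), 'tool_pos': array([166.54017261, 601.94133535, 230.63087166]), 'ee_rot': array([-1.79921198e+02,  9.58608934e-03,  1.64536570e+02]), 'contact_force': array([ 0.40757049,  0.93117949, -0.09611103]), 'ft_torque': array([ 0.00504908, -0.03008806,  0.04481457]), 'finger_force': 0.0, 'gripper_width': 85.53149765368534}
```

View pics/side0.png

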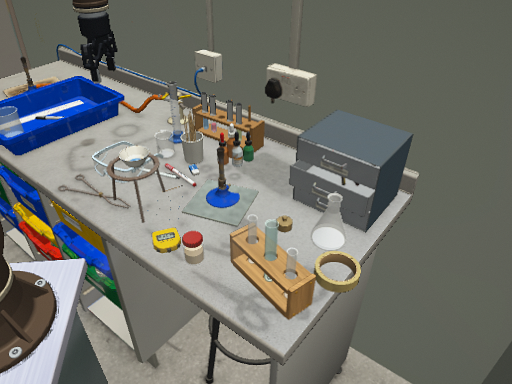

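View pics/top0.png

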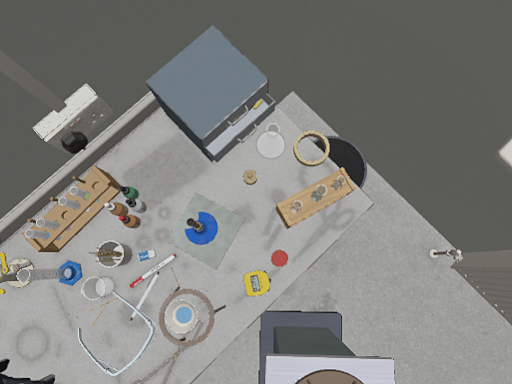

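The side view shows the rack at about (270,270), with the tall greenish tube in the middle hole (mouth near (271,222)). The burner is at (222,175) on its mat. I'll zoom in to get pixel positions.

```bash
python3 - <<'E'
import cv2,numpy as np
s=cv2.imread('pics/side0.png');t=cv2.imread('pics/top0.png')
z=lambda im,x,y,w,h,k:cv2.resize(im[y:y+h,x:x+w],None,fx=k,fy=k,interpolation=cv2.INTER_CUBIC)
a=z(s,225,205,100,110,4); b=z(t,270,165,95,65,4); c=z(s,195,125,50,85,4); d=z(t,175,205,50,45,4)
H=np.zeros((600,800,3),np.uint8)
def put(i,x,y):H[y:y+i.shape[0],x:x+i.shape[1]]=i
put(cv2.resize(a,(400,440))[:340],0,0);put(b,410,0);put(c[:340],0,345) if 0 else put(c[:250],0,345);put(d,210,345)
e=z(t,140,120,140,170,2);put(e,420,262-2)
cv2.imwrite('pics/crop1.png',H)
E
cat > h.py <<'E'
import numpy as np,cv2
from plant import camera_model
def ray(n,u,v):
    c=camera_model(n);p=np.array(c['pose'])
    xd,yd=(u-c['cx'])/c['fx'],(v-c['cy'])/c['fy'];x,y=xd,yd
    for _ in range(10):
        f=1+c['k1']*(x*x+y*y);x,y=xd/f,yd/f
    return p[:3,3],p[:3,:3]@np.array([x,y,1])
def atz(n,u,v,z):
    o,d=ray(n,u,v);return o+d*(z-o[2])/d[2]
def proj(n,P):
    c=camera_model(n);p=np.array(c['pose']);q=p[:3,:3].T@(np.array(P,float)-p[:3,3]);x,y=q[:2]/q[2];f=1+c['k1']*(x*x+y*y)
    return np.array([c['cx']+c['fx']*x*f,c['cy']+c['fy']*y*f])
E
```

```text
(no output)
```

View pics/crop1.png

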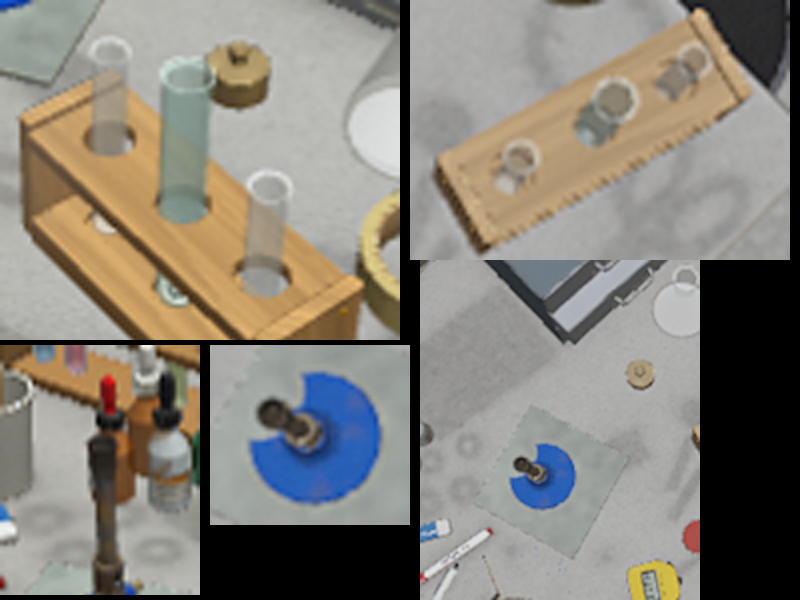

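The crops show the tall tube's mouth at top (321.4,190) and side (272,224). The small mouths are at top (297.2,204.6) and (340.9,179.9). The burner's mouth is at top (190.1,221.4) and side (220.6,148.6).

```bash
python3 - <<'E'
from h import *
np.set_printoptions(precision=1,suppress=True)
def tri(a,b):
    o1,d1=ray('top',*a);o2,d2=ray('side',*b)
    k=np.linalg.lstsq(np.c_[d1,-d2],o2-o1,rcond=None)[0];p,q=o1+k[0]*d1,o2+k[1]*d2
    return (p+q)/2,np.linalg.norm(p-q)
print('tube',tri((321.4,190),(272,224)),atz('top',321.4,190,160),atz('side',272,224,160))
A,B=atz('top',297.2,204.6,135),atz('top',340.9,179.9,135);print('small',A,B,(A+B)/2,np.degrees(np.arctan2(*(A-B)[1::-1])), atz('side',252.4,218,135),atz('side',292.2,252,135))
print('burner',tri((190.1,221.4),(220.6,148.6)),atz('top',190.1,221.4,151),atz('side',220.6,148.6,151))
for n,p,z in [('flask top',(273,128),125),('brass',(250,177),38),('mat R',(420/1-420,0),0)][:2]: print(n,atz('top',*p,z))
e=lambda x,y:(140+(x-420)/2,120+(y-260)/2)
for n,p,z in [('matleft',e(477,503),6),('mattop',e(534,405),6),('matright',e(630,460),6),('matbot',e(572,557),6),('drawer corner',e(568,342),100),('cab corner',e(497,262),0),('bottle',(133,205),80),('jar',(280,258),64),('timer',(257,283),18)]: print(n,atz('top',*p,z))
E
```

```text
tube (array([542. ,  46. , 158.5]), np.float64(2.346778835966106)) [540.5  46.2 160. ] [542.9  44.5 160. ]
small [510.3  97.6 135. ] [570.5  -2.7 135. ] [540.4  47.4 135. ] 120.98122524804282 [513.   94.3 135. ] [572.1  -5.2 135. ]
burner (array([464.4, 337.5, 150.3]), np.float64(0.870745622521454)) [463.9 337.3 151. ] [464.8 336.4 151. ]
flask top [696.7 156.4 125. ]
brass [595.6 211.7  38. ]
matleft [425.5 420.7   6. ]
mattop [557.5 353.2   6. ]
matright [486.9 222.7   6. ]
matbot [359.5 293.3   6. ]
drawer corner [618.7 298.  100. ]
cab corner [759.6 417.    0. ]
bottle [508.4 494.6  80. ]
jar [389.6 131.7  64. ]
timer [326.4 186.6  18. ]
```

```bash
cat > go.py <<'E'
import sys,numpy as np
from plant import sense
# usage: go.py x y z yaw(world deg) -> tool-frame shift
from scipy.spatial.transform import Rotation as R
s=sense();T=np.array(list(map(float,sys.argv[1:4])));r=R.from_euler('xyz',s['ee_rot'],degrees=True)
print('t',round(s['clock'],2),'pos',s['tool_pos'].round(1),s['ee_rot'].round(1),'shift',r.inv().apply(T-s['tool_pos']).round(1),'yaw',round(-np.radians((float(sys.argv[4])-s['ee_rot'][2]+180)%360-180),3),'j7',s['joint_positions'][6].round(1))
E
python3 -m jog '[{"translation":[-250,-218,-10],"yaw":0.76},{"translation":[-250,-218,-10],"yaw":0.76},{"translation":[-250,-218,-10],"yaw":0.76},{"translation":[-250,-218,-10],"yaw":0.76},{"translation":[-250,-218,-10],"yaw":0.76},{"translation":[-250,-218,-10],"yaw":0.76},{"translation":[-250,-218,-10],"yaw":0.76},{"translation":[-250,-218,-10],"yaw":0.76},{"translation":[-250,-218,-10],"yaw":0.76},{"translation":[-250,-218,-10],"yaw":0.76}]' -1
python3 go.py 541.5 45.5 230 121
```

```text
clock: 0.93
tool_pos: [350.7, 323.5, 241.5]
ee_rot: [180.0, 0.0, 120.7]
contact_force: [-0.7, 0.4, 0.1]
gripper_width: 85.6
finger_force: 0.0
t 0.93 pos [350.7 323.5 241.5] [180.    0.  120.7] shift [-336.4   22.1   11.5] yaw -0.005 j7 -14.4
```

```bash
python3 -m jog '[{"translation":[-336,22,11],"yaw":0},{"translation":[-336,22,11],"yaw":0},{"translation":[-336,22,11],"yaw":0},{"translation":[-336,22,11],"yaw":0},{"translation":[-336,22,11],"yaw":0},{"translation":[-336,22,11],"yaw":0},{"translation":[-336,22,11],"yaw":0},{"translation":[-336,22,11],"yaw":0},{"translation":[-336,22,11],"yaw":0},{"translation":[-336,22,11],"yaw":0},{"translation":[-336,22,11],"yaw":0},{"translation":[-336,22,11],"yaw":0}]'
python3 go.py 541.5 45.5 105 121
python3 - <<'E'
from plant import *
import cv2
for n,(x,y,w,h) in dict(side=(205,120,130,130),top=(250,130,130,100)).items():
    cv2.imwrite(f'pics/{n}1.png',cv2.resize(read_camera(n)[y:y+h,x:x+w,::-1],None,fx=4,fy=4))
E
```

```text
clock: 1.93
tool_pos: [540.6, 51.4, 229.9]
ee_rot: [-180.0, -0.1, 121.2]
contact_force: [-0.0, 0.5, -0.3]
gripper_width: 85.7
finger_force: 0.0
t 1.93 pos [540.6  51.4 229.9] [-1.800e+02 -1.000e-01  1.212e+02] shift [ -5.7  -2.2 124.9] yaw 0.003 j7 30.3
```

View pics/side1.png

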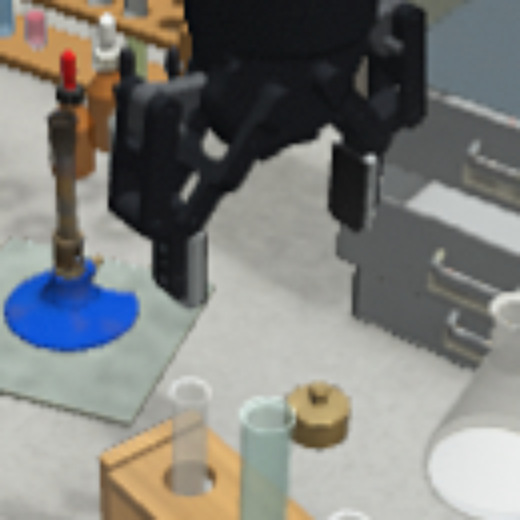

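The gripper is open above the tube, with the fingers straddling the rack's depth and clear of the neighbouring tubes. I'll descend.

```bash
python3 go.py 541.5 45.5 105 121
```

```text
t 2.03 pos [540.7  51.2 230.2] [-1.800e+02 -1.000e-01  1.212e+02] shift [ -5.4  -2.2 125.2] yaw 0.003 j7 30.3
```

```bash
python3 -m jog '[{"translation":[-5.5,-2,0],"yaw":0},{"translation":[-5.5,-2,30],"yaw":0},{"translation":[-5.5,-2,60],"yaw":0},{"translation":[-5.5,-2,90],"yaw":0},{"translation":[-5.5,-2,115],"yaw":0},{"translation":[-5.5,-2,125],"yaw":0},{"translation":[-5.5,-2,125],"yaw":0},{"translation":[-5.5,-2,125],"yaw":0}]'
python3 go.py 541.5 45.5 105 121
```

```text
clock: 2.7
tool_pos: [542.7, 43.2, 105.9]
ee_rot: [180.0, 0.0, 121.0]
contact_force: [0.0, 0.9, 0.7]
gripper_width: 85.6
finger_force: 0.0
t 2.7 pos [542.7  43.2 105.9] [180.   0. 121.] shift [2.6 0.2 0.9] yaw 0.0 j7 36.1
```

```bash
python3 -m jog '[{"translation":[2,0,0],"yaw":0},{"translation":[2,0,0],"yaw":0},{"translation":[2,0,0],"yaw":0},{"translation":[2,0,0],"yaw":0},{"translation":[2,0,0],"yaw":0},{"translation":[2,0,0],"yaw":0},{"translation":[2,0,0],"yaw":0},{"translation":[2,0,0],"yaw":0},{"translation":[2,0,0],"yaw":0},{"translation":[2,0,0],"yaw":0},{"translation":[2,0,0],"yaw":0},{"translation":[2,0,0],"yaw":0}]' 1
python3 go.py 541.5 45.5 105 121
```

```text
clock: 3.7
tool_pos: [542.3, 45.1, 106.1]
ee_rot: [179.9, 0.0, 121.0]
contact_force: [-0.3, 0.2, 7.1]
gripper_width: 24.5
finger_force: 58.8
t 3.7 pos [542.3  45.1 106.1] [179.9   0.  121. ] shift [ 0.7 -0.4  1.1] yaw -0.0 j7 35.9
```

```bash
python3 -m jog '[{"translation":[0,0,-10],"yaw":0},{"translation":[0,0,-25],"yaw":0},{"translation":[0,0,-45],"yaw":0},{"translation":[0,0,-65],"yaw":0},{"translation":[0,0,-85],"yaw":0},{"translation":[0,0,-100],"yaw":0},{"translation":[0,0,-110],"yaw":0},{"translation":[0,0,-110],"yaw":0},{"translation":[0,0,-110],"yaw":0},{"translation":[0,0,-110],"yaw":0}]'
python3 go.py 562 158 215 121
python3 - <<'E'
from plant import *
import cv2
im=read_camera('side');cv2.imwrite('pics/side2.png',cv2.resize(im[110:310,200:340,::-1],None,fx=3,fy=3))
E
```

```text
clock: 4.53
tool_pos: [540.7, 44.9, 214.4]
ee_rot: [-179.9, -0.0, 121.0]
contact_force: [0.3, 0.1, -1.5]
gripper_width: 24.6
finger_force: 59.2
t 4.53 pos [540.7  44.9 214.4] [-179.9   -0.   121. ] shift [86.  76.5 -0.7] yaw -0.0 j7 31.4
```

View pics/side2.png

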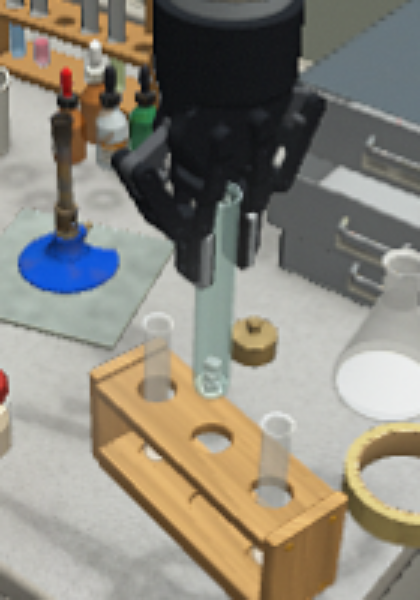

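The tube is out of the rack with its chips, and the rack hasn't moved. Next I'll carry it to the clear spot behind the rack and tilt it by pressing its end on the bench.

```bash
python3 -m jog '[{"translation":[25,22,0],"yaw":0},{"translation":[55,50,0],"yaw":0},{"translation":[80,70,0],"yaw":0},{"translation":[86,76,0],"yaw":0},{"translation":[86,76,10],"yaw":0},{"translation":[86,76,35],"yaw":0},{"translation":[86,76,65],"yaw":0},{"translation":[86,76,90],"yaw":0},{"translation":[86,76,105],"yaw":0},{"translation":[86,76,112],"yaw":0},{"translation":[86,76,112],"yaw":0},{"translation":[86,76,112],"yaw":0}]'
python3 go.py 562 158 96 121
```

```text
clock: 5.58
tool_pos: [562.3, 156.7, 103.2]
ee_rot: [-180.0, 0.0, 120.9]
contact_force: [1.3, 0.7, -0.3]
gripper_width: 24.4
finger_force: 59.2
t 5.58 pos [562.3 156.7 103.2] [-180.     0.   120.9] shift [1.2 0.5 7.2] yaw -0.001 j7 24.8
```

```bash
python3 -m jog '[{"translation":[0,0,7],"yaw":0},{"translation":[3,0,9],"yaw":0},{"translation":[7,0,9.5],"yaw":0},{"translation":[12,0,10],"yaw":0},{"translation":[18,0,11],"yaw":0},{"translation":[24,0,12],"yaw":0},{"translation":[30,0,13.5],"yaw":0},{"translation":[30,0,13.5],"yaw":0}]'
python3 go.py 562 158 96 121
python3 - <<'E'
from plant import *
import cv2
im=read_camera('side');cv2.imwrite('pics/side3.png',cv2.resize(im[110:280,190:340,::-1],None,fx=3,fy=3))
E
```

```text
clock: 6.25
tool_pos: [548.5, 184.7, 92.0]
ee_rot: [179.7, 0.0, 121.1]
contact_force: [-0.9, -1.5, 14.1]
gripper_width: 23.4
finger_force: 58.5
t 6.25 pos [548.5 184.7  92. ] [179.7   0.  121.1] shift [-29.9  -2.2  -3.9] yaw 0.001 j7 22.3
```

View pics/side3.png

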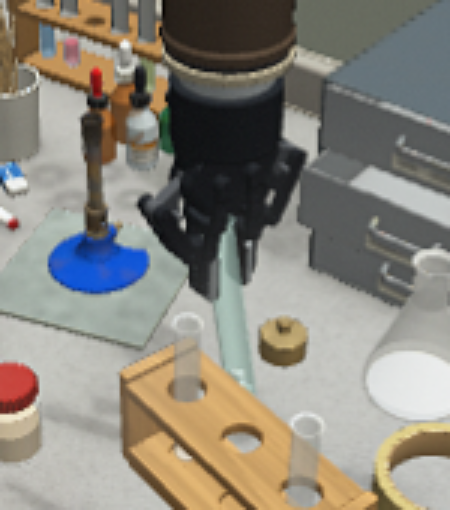

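The tube is pivoting in the pads with about 14 N on the bench. I'll continue the arc.

```bash
python3 -m jog '[{"translation":[6,0,2],"yaw":0},{"translation":[12,0,4],"yaw":0},{"translation":[18,0,7],"yaw":0},{"translation":[24,0,10],"yaw":0},{"translation":[30,0,13],"yaw":0},{"translation":[36,0,16.5],"yaw":0},{"translation":[42,0,20],"yaw":0},{"translation":[47,0,24],"yaw":0},{"translation":[52,0,27.5],"yaw":0},{"translation":[56,0,31],"yaw":0},{"translation":[56,0,31],"yaw":0}]'
python3 - <<'E'
from plant import *
import cv2
im=read_camera('side');cv2.imwrite('pics/side4.png',cv2.resize(im[110:280,190:340,::-1],None,fx=3,fy=3))
E
```

```text
clock: 7.22
tool_pos: [518.8, 233.1, 59.8]
ee_rot: [179.8, -0.0, 121.1]
contact_force: [-0.2, 0.5, 7.0]
gripper_width: 23.6
finger_force: 59.0
```

View pics/side4.png

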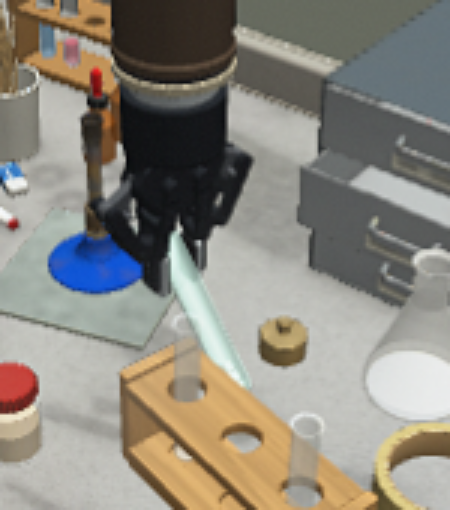

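The tube is at about 45–48° with its end still on the bench. I'll lift it first, then check its pose before going over the burner.

```bash
python3 -m jog '[{"translation":[0,0,-8],"yaw":0},{"translation":[0,0,-22],"yaw":0},{"translation":[0,0,-42],"yaw":0},{"translation":[0,0,-65],"yaw":0},{"translation":[0,0,-90],"yaw":0},{"translation":[0,0,-115],"yaw":0},{"translation":[0,0,-140],"yaw":0},{"translation":[0,0,-165],"yaw":0},{"translation":[0,0,-185],"yaw":0},{"translation":[0,0,-196],"yaw":0},{"translation":[0,0,-200],"yaw":0},{"translation":[0,0,-200],"yaw":0}]'
python3 -m jog '[{"translation":[0,0,0],"yaw":0.05},{"translation":[0,0,0],"yaw":0.12},{"translation":[0,0,0],"yaw":0.21},{"translation":[0,0,0],"yaw":0.31},{"translation":[0,0,0],"yaw":0.41},{"translation":[0,0,0],"yaw":0.51},{"translation":[0,0,0],"yaw":0.6},{"translation":[0,0,0],"yaw":0.66},{"translation":[0,0,0],"yaw":0.7},{"translation":[0,0,0],"yaw":0.7},{"translation":[0,0,0],"yaw":0.7}]'
python3 go.py 531 393 260 40
python3 - <<'E'
from plant import *
import cv2,numpy as np
a=read_camera('side');b=read_camera('top')
cv2.imwrite('pics/side5f.png',a[:,:,::-1]);cv2.imwrite('pics/top5f.png',b[:,:,::-1])
cv2.imwrite('pics/both5.png',np.hstack([cv2.resize(a[90:240,170:300,::-1],None,fx=3,fy=3),cv2.resize(b[150:300,170:300,::-1],None,fx=3,fy=3)]))
E
```

```text
clock: 8.27
tool_pos: [518.2, 231.5, 259.5]
ee_rot: [179.9, -0.0, 121.0]
contact_force: [-1.0, 0.1, -0.3]
gripper_width: 23.8
finger_force: 58.9
clock: 9.18
tool_pos: [517.4, 231.2, 257.6]
ee_rot: [-179.9, 0.1, 81.0]
contact_force: [-0.6, 0.7, -0.7]
gripper_width: 24.2
finger_force: 58.9
t 9.18 pos [517.4 231.2 257.6] [-1.799e+02  1.000e-01  8.100e+01] shift [161.9 -12.   -2.7] yaw 0.715 j7 -25.2
```

View pics/both5.png

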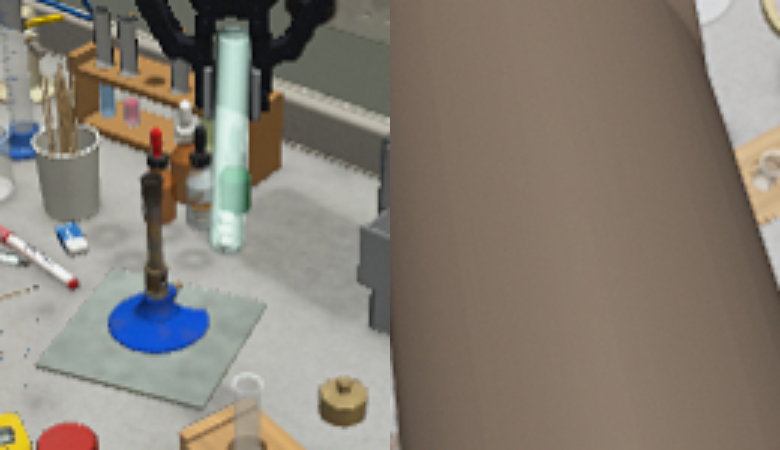

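The top view is blocked by the arm. In the side view the tube slopes with its chips at the lower end, about 50 mm above burner height. I'll move over the burner with that margin and measure again from the side.

```bash
python3 -m jog '[{"translation":[5,0,0],"yaw":0.03},{"translation":[15,-1,0],"yaw":0.1},{"translation":[30,-2,0],"yaw":0.2},{"translation":[50,-4,0],"yaw":0.3},{"translation":[72,-6,0],"yaw":0.4},{"translation":[95,-8,0],"yaw":0.5},{"translation":[118,-10,0],"yaw":0.58},{"translation":[138,-11,0],"yaw":0.65},{"translation":[152,-12,0],"yaw":0.7},{"translation":[159,-12,0],"yaw":0.71},{"translation":[162,-12,0],"yaw":0.71},{"translation":[162,-12,0],"yaw":0.71}]'
python3 -m jog '[{"translation":[0,0,0],"yaw":0},{"translation":[0,0,0],"yaw":0},{"translation":[0,0,0],"yaw":0}]'
python3 go.py 531 393 240 40
python3 - <<'E'
from plant import *
import cv2,numpy as np
a=read_camera('side')
cv2.imwrite('pics/side6.png',cv2.resize(a[60:210,160:300,::-1],None,fx=4,fy=4,interpolation=cv2.INTER_CUBIC))
E
```

```text
clock: 10.28
tool_pos: [531.9, 393.2, 258.5]
ee_rot: [180.0, 0.0, 40.3]
contact_force: [0.5, 0.2, -0.2]
gripper_width: 23.7
finger_force: 58.8
clock: 10.53
tool_pos: [532.1, 392.2, 259.2]
ee_rot: [-180.0, -0.0, 40.2]
contact_force: [-0.1, 1.1, -1.5]
gripper_width: 24.1
finger_force: 58.8
t 10.53 pos [532.1 392.2 259.2] [-180.    -0.    40.2] shift [-0.3 -1.4 19.2] yaw 0.003 j7 -71.3
```

View pics/side6.png

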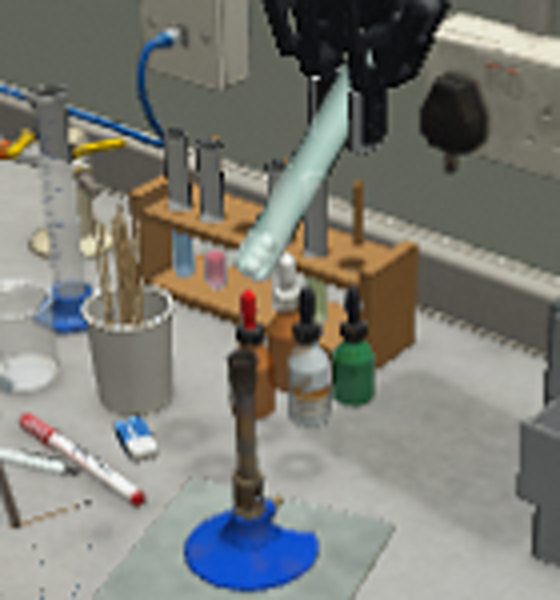

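The tube slopes up and away above the burner, with the chips at its lower end. That end is near crop (249,272), or full-frame (222.2,128).

```bash
python3 - <<'E'
from h import *
from plant import sense
s=sense();T=s['tool_pos'];y=np.radians(s['ee_rot'][2]);n=np.array([np.sin(y),-np.cos(y),0]);X=np.array([np.cos(y),np.sin(y),0])
np.set_printoptions(precision=1,suppress=True)
def pl(u,v):
    o,d=ray('side',160+u/4-.4,60+v/4-.4);return o+d*((T-o)@n)/(d@n)
b=pl(249,272);print('base',b,'off',b-[464.3,337,151])
m=pl(305,180);print('mid pt',m,'slope from vert',np.degrees(np.arctan2((m-b)@X,(m-b)[2])))
for th in (42,45,48,52):
    for L in (113,117):
        G=T+[0,0,21];B=G-L*(np.sin(np.radians(th))*X+[0,0,np.cos(np.radians(th))]);p=(proj('side',B)+.4-[160,60])*4;print(th,L,B,p)
print('mouth of burner',proj('side',[464.3,337,151]))
E
```

```text
base [470.  340.  204.5] off [ 5.7  3.  53.5]
mid pt [505.5 370.  246.5] slope from vert 47.902722497207456
42 113 [474.2 343.6 196.2] [256.6 281.6]
42 117 [472.2 341.9 193.2] [253.4 287.7]
45 113 [471.  340.9 200.2] [250.9 277.9]
45 117 [468.8 339.  197.4] [247.5 283.9]
48 113 [467.9 338.2 204.5] [245.5 273.6]
48 117 [465.6 336.3 201.8] [241.9 279.5]
52 113 [464.  335.  210.6] [238.6 267.2]
52 117 [461.6 332.9 208.1] [234.7 272.9]
mouth of burner [220.4 148.5]
```

```bash
python3 -m jog '[{"translation":[-2,0,3],"yaw":0},{"translation":[-4,0,7],"yaw":0},{"translation":[-4,0,11],"yaw":0},{"translation":[-4,0,15],"yaw":0},{"translation":[-4,0,18],"yaw":0},{"translation":[-4,0,20],"yaw":0},{"translation":[-4,0,20],"yaw":0},{"translation":[-4,0,20],"yaw":0},{"translation":[-4,0,20],"yaw":0},{"translation":[-4,0,20],"yaw":0},{"translation":[-4,0,20],"yaw":0},{"translation":[-4,0,20],"yaw":0}]'
python3 - <<'E'
from plant import *
import cv2,numpy as np
a=read_camera('side')
cv2.imwrite('pics/side7.png',cv2.resize(a[60:210,160:300,::-1],None,fx=4,fy=4,interpolation=cv2.INTER_CUBIC))
s=sense();print(abs(s['joint_velocities']).max())
E
```

```text
clock: 11.58
tool_pos: [528.8, 390.8, 239.0]
ee_rot: [180.0, -0.0, 40.2]
contact_force: [0.1, 0.1, -0.6]
gripper_width: 23.9
finger_force: 58.8
0.1497983387456959
```

View pics/side7.png

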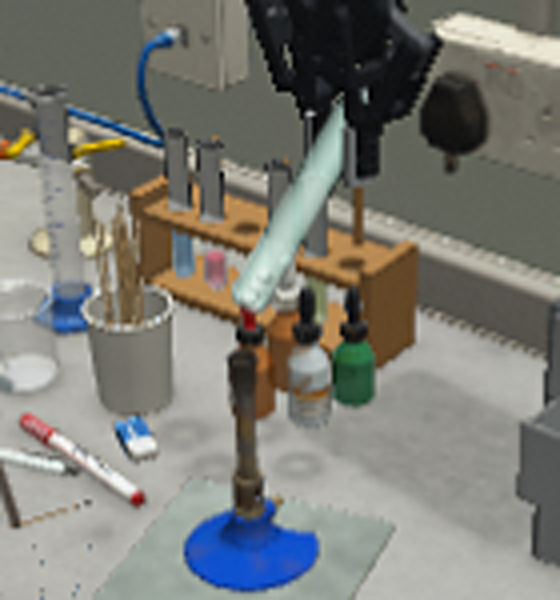

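The tube's closed end, at about crop (244,302), hangs just above the burner's mouth at (242,354). That is a gap of about 30 mm, with the tube near 47° and the chips at the bottom. It's steady, so I'll hand it in.

```bash
python3 -c "
from plant import *
print(finish_job())"
```

```text
the job is handed in; nothing more can be done
None
```

I handed the job in at about 12 s; no verdict came back. The gripper is holding the tall tube steady at roughly 47°, mouth up and to the back, with its closed end about 3 cm above the burner mouth and the chips at the bottom. The camera showed nothing else disturbed.

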